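# Hold a nozzle bar over the blow-off ports

## Robot

A 7-joint arm with a two-finger parallel gripper is mounted at the origin on the work surface. World frame = base frame: x ahead of the robot, y to its left, z up, the work surface at z = 0. Lengths are in m, angles in rad, forces in N, time in s.
With the tool pointing down it reaches from about 0.4 to 0.85 m from the base axis. Payload 10.4 kg.
Tool frame: the origin (TCP) lies midway between the tips of the shut fingers; the grasp point (between the pads) lies 19 mm behind it (bot.grip_point_offset is the x of the grasp point in the tool frame, in m); x points along the fingers, z is the direction in which the jaws open and shut, and the axes are right-handed (so a half turn about x gives the same grasp; the last joint's range is limited). The gripper opens to 85 mm and grips with 20 to 120 N. Pads are 22 mm wide; open, the fingers measure 114 mm over their backs; the gripper's body (76 mm by 85 mm) begins 54 mm behind the grasp point. The pads swing forward as they close: fully open they stand 13 mm farther back than shut.
Start: joints at [1.129, 0.332, -0.065, 1.46, 0.022, 1.35, -0.088], TCP at [0.254, -0.571, 0.231] pointing down, gripper open.
Joint ranges: [-2.6, 2.6], [-0.5, 2.12], [-1.47, 1.34], [0.16, 2.42], [-1.27, 4.41], [0.06, 2.06], [-2.6, 2.6]. Speed limits (rad/s): [2.22, 2.22, 2.79, 2.79, 3.14, 3.14, 3.14].

## Interface

Orientations are given as [roll, pitch, yaw] about the fixed x, y, z axes, in that order (R = Rz(yaw) Ry(pitch) Rx(roll)).
In Python, from workcell import bot, viewer, look_for, tip_of gives the robot as it stands. The module is installed in compiled form; this text tells all that it offers.
- The arm moves only by the shell command python3 -m creep 'ROWS' [OPENING] [FORCE]. ROWS is JSON, a list of rows, each a list of 2 entries, a list of its own where there are three numbers: the shift along the world's x, y, z in mm, then the turn about the world's z in rad. In form: [[[tx, ty, tz], twist], ...]. A call has 1 to 8 rows; each row shifts and turns the commanded pose from where the row before left it; what a row does not reach is not made up. A row lasts 1/8 s, in which the tool goes at most 62.5 mm and 10.7 degrees, less where a joint would pass 70% of its speed; a pose out of reach is approached as far as the arm can. A call is refused whole if a number of a shift passes 62.5 or a number of a turn 0.188, either way. A call with a gripper value outside its range is refused whole. OPENING is the gripper command: -1 is fully open, 1 is shut, values between are in proportion, set as the call begins (- or left out, the last holds). The fingers move at their own pace and stop on an object; FORCE is the grip in N (left out, the last holds). Time passes only in rows, so rows that do not move let the fingers close. It gives the time, the measured TCP pose, the force and the opening at its end, in the units of the state.
- bot.read_state(): the state, without advancing time (a new reading comes with each control period).
- viewer.read_camera(name): name is "scene" or "top" or "wrist"; returns a dict with "color" (384x512x3 uint8, red, green, blue), "vfov" (degrees; the focal length in pixels is half the picture's height over the tangent of half this angle, whatever the lens; pixels are square), "cx", "cy" (the principal point, pixels), "k1" (the pictures are not rectified: a ray, as slopes to the right and down, at radius r is drawn at 1 + k1 r^2 times it, then the intrinsics apply), "R" (3x3) and "t" (3): a world point X has camera coordinates R X + t. Camera axes: x right, y down, z forward; pixel columns grow to the right and rows downward; lengths in m; the calibration is good to about 2 mm. A picture is of the moment at which its call begins. There is no depth.
- bot.hand_in(): hands the job in, once; it reports no verdict.
Trained networks look in a picture, given as the dict that the camera call returned (one of the last four; its "shot" number tells which), for a name from the list of things; names that differ only in an ending like _2 or _b are one class to them, and where a whole thing is asked for, a point or a joint stands for the part that bears it (a point fixed in the world has none). Each returns a list of dicts, best first, with "confidence" (0 to 1); they miss things now and then, are a little off and sometimes report something else, mostly with a low value. They report only what shows in the picture. A call takes as long as a camera call. They do not tell look-alikes from the thing itself.
- look_for(label, picture): "box" ([centre column, centre row, width, height] in pixels, round what is visible of it).
- tip_of(label, picture): "centre" ([column, row] in pixels: a listed point, or the origin of a listed thing).
The state is a dict: "time_s": time; "joints": joint angles; "qd": joint speeds; "tau": joint torques, N m; "eef_pos": TCP position; "orientation": TCP orientation; "wrist_force": force on the tool from outside, world axes, zero at the start; "moment": the same for the moment, N m; "grip_width": finger opening in m.
Only numpy, scipy, OpenCV 4.12 (cv2) and the standard library are available. Lean on these libraries where they do the work, as an engineer would, in place of code of your own. Each camera call takes 0.05 s, during which the arm holds its last target.

## Task

Pick the longer, three-nozzle bar out of the tray, carry it over the heat sealer to the blow-off station, and hold it level with its nozzles pointing down, each centred above one of the three ports in the deck and about 15 mm clear of it, so that the air can clean them. The bar must not touch the station, nothing may touch the sealer, and the shorter bar, bottle, jar and tape ring stay where they are. Finish while still holding the bar there, motionless in the gripper: do not put it down or let go.

Things in the scene. Friction and masses are not known exactly. Their poses are not given: they have to be found in the camera images.
- manifold_mid (a point): Centre of the longer bar (loose, 0.2 to 0.4 kg, standing nozzles down in the tray), half-way up its 72 mm height: 36 mm above the nozzle tips, 36 mm below the top. x runs along the bar, z up; either way round is the same. Grip it across its 24 mm width at the middle, where the grip block and the bar are flush
- manifold: The same longer bar; origin at the tip of the middle nozzle. In mm: aluminium bar 150 long (x), 24 wide (y), 26 high; below it three steel nozzles 20 in diameter, 22 long, at x = -50, 0, +50; on the middle of its top a grey plastic grip block 50 long, 24 wide, 24 high
- short_bar_mid (a point): Centre, half-way up, of the shorter bar in the same tray: the same make but (mm) 104 long with two nozzles at x = -30 and +30; 24 wide, 72 high. To be left alone
- tray: Fixed open stainless tray (mm) 230 (x) by 270 (y), rim 28 high, floor 4 thick; origin under its centre. It holds both bars, lying roughly along its x and about 130 apart in y; it and the station swap sides of the sealer from start to start
- station: Fixed stainless blow-off station, (mm) a box 240 (x) by 170 (y) by 60 high with a flat deck; origin under its centre. Three round open ports 36 in diameter and 20 deep lie in a row along its x, at x = -50, 0 and +50, y = 0; rows of small perforations run beside them
- deck (a point): Centre of the middle port, at the height of the deck (60 mm above the table); x runs along the row of ports, z up
- sealer: Fixed impulse heat sealer between tray and station, roughly along world x: (mm) body 320 (x) by 75 (y) by 65 high, origin under its centre; above it an open jaw 34 wide, fixed, its top rising from 96 at the -x end to 155 at the +x end, with a black knob on top there, the highest point, 175 above the table
- bottle: White closed bottle, 60 mm in diameter, 150 mm high, standing beyond the work (origin under its centre). To be left alone
- jar: Amber glass jar, 60 mm in diameter, 70 mm high, standing beyond the work (origin under its centre). To be left alone
- tape: White ring (tape core) 90 mm in outer diameter, 24 mm high, lying flat beyond the sealer (origin under its centre). To be left alone
There are look-alikes about, which are no part of the job. Leave any black look-alike of the manifold alone.

How it is judged:
By the outcome, as a careful person would: the job done as asked, in the order asked, and still so for the second after the job is handed in, while the arm keeps its last pose, push and grip.
It also fails if it takes over 42 s, if anything falls off the work surface, if the arm or the gripper's body presses on something with over 40 N, if the wrist force passes 120 N, or if a joint passes its speed limit or range.

## Working session

There is one attempt and no reset: what is moved stays moved. The work goes in short steps, Python scripts to look and compute and a shell command to move; the robot and the scene stay as the last step left them, time stands still between calls to the robot, and variables do not carry over. Pictures are saved under pics/ and viewed, and the job is handed in when it is done.

```bash
mkdir -p pics; ls; cat > h.py <<'E'
import numpy as np, cv2
from workcell import bot, viewer, look_for, tip_of
def K(p):
    f=p["color"].shape[0]/2/np.tan(np.radians(p["vfov"])/2)
    return f
def ray(p,uv):
    f=K(p); d=np.array([(uv[0]-p["cx"])/f,(uv[1]-p["cy"])/f]); s=d.copy()
    for _ in range(30): s=d/(1+p["k1"]*(s@s))
    R=np.array(p["R"]);t=np.array(p["t"])
    return -R.T@t, R.T@np.array([s[0],s[1],1.])
def onz(p,uv,z):
    o,d=ray(p,uv); return o+d*(z-o[2])/d[2]
def proj(p,X):
    c=np.array(p["R"])@np.asarray(X,float)+np.array(p["t"]); s=c[:2]/c[2]
    s=s*(1+p["k1"]*(s@s)); f=K(p); return np.array([s[0]*f+p["cx"],s[1]*f+p["cy"]])
def save(p,name,scale=1.5):
    im=cv2.cvtColor(np.asarray(p["color"]),cv2.COLOR_RGB2BGR)
    cv2.imwrite("pics/"+name,cv2.resize(im,None,fx=scale,fy=scale))
E
python3 - <<'E'
from h import *
s=bot.read_state();print({k:np.round(v,3).tolist() for k,v in s.items()}, bot.grip_point_offset)
for n in ("scene","top","wrist"):
    p=viewer.read_camera(n); save(p,n+"0.png")
    print(n,p["vfov"],p["k1"],np.round(-np.array(p["R"]).T@p["t"],3))
    for l in ("manifold_mid","short_bar_mid","deck","station","tray","sealer"):
        zz={"manifold_mid":.040,"short_bar_mid":.040,"deck":.06}.get(l,0)
        for r in tip_of(l,p)[:3]:
            print(l,np.round(r["centre"],1),round(r["confidence"],2),np.round(onz(p,r["centre"],zz),3))
E
```

```text
pics
{'time_s': 0.0, 'joints': [1.129, 0.333, -0.065, 1.461, 0.022, 1.35, -0.088], 'qd': [0.002, -0.0, -0.001, -0.002, -0.0, 0.001, 0.001], 'tau': [0.0, -62.544, 0.049, -39.16, 0.016, 0.01, 0.0], 'eef_pos': [0.254, -0.571, 0.231], 'orientation': [-3.111, 1.569, 2.021], 'wrist_force': [-0.041, 0.189, -0.92], 'moment': [-0.011, 0.01, -0.003], 'grip_width': 0.086} -0.0187
scene 44.68338501984616 -0.08684191969830105 [1.247 0.133 0.897]
manifold_mid [173.7 185.4] 0.89 [ 0.54  -0.205  0.04 ]
manifold_mid [182.4 114. ] 0.62 [ 0.275 -0.267  0.04 ]
short_bar_mid [119.5 173.7] 0.84 [ 0.531 -0.351  0.04 ]
deck [376.8 193.3] 0.88 [0.477 0.283 0.06 ]
station [371.2 210.3] 0.58 [0.482 0.282 0.   ]
tray [151.  192.7] 0.63 [ 0.543 -0.27   0.   ]
sealer [257.1 201. ] 0.58 [ 0.512 -0.001  0.   ]
top 55.393631436492775 -0.09469151881406725 [ 0.448 -0.013  0.905]
manifold_mid [333.8 195.1] 0.85 [ 0.535 -0.208  0.04 ]
manifold_mid [363.2 308.8] 0.77 [ 0.267 -0.278  0.04 ]
manifold_mid [389.7 195.2] 0.29 [ 0.537 -0.345  0.04 ]
short_bar_mid [392.  196.5] 0.56 [ 0.534 -0.351  0.04 ]
deck [128.2 215.2] 0.67 [0.481 0.276 0.06 ]
station [138.5 214.8] 0.73 [0.484 0.27  0.   ]
tray [357.9 198.3] 0.79 [ 0.532 -0.278  0.   ]
sealer [245.1 202.6] 0.9 [0.518 0.004 0.   ]
sealer [137.4 214.8] 0.63 [0.484 0.273 0.   ]
wrist 58.57865045257661 -0.10067756060923214 [ 0.32  -0.542  0.373]
```

View pics/top0.png

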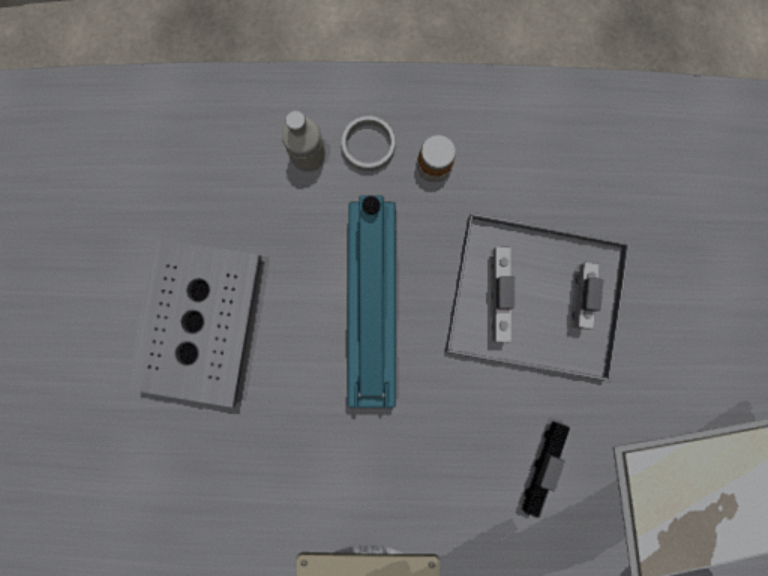

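View pics/scene0.png

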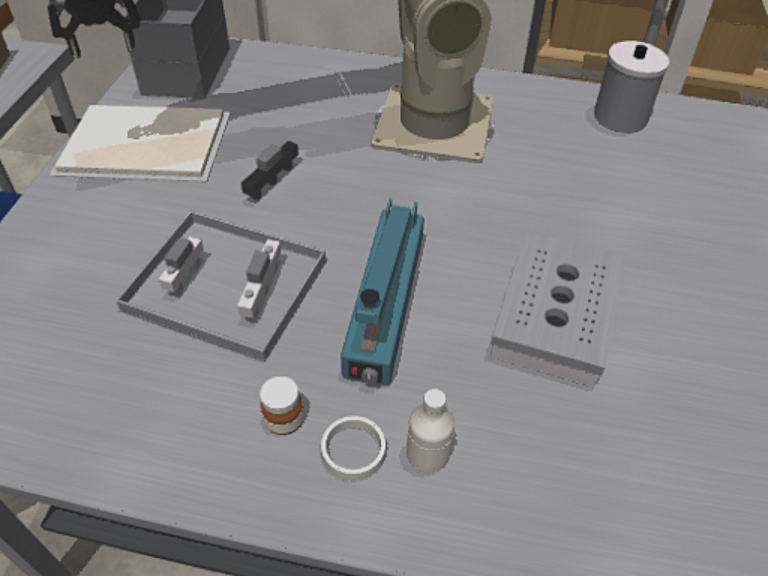

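The top view shows the longer aluminium bar at (505,294) in the 1.5x picture and the short bar at (590,295). The black look-alike is at (545,470). The station ports are at (199,290), (193,322) and (187,353), and the sealer lies between tray and station with its knob at (371,205). Next I'll refine the bar and port poses.

```bash
python3 - <<'E'
from h import *
for n in ("top","scene"):
    p=viewer.read_camera(n); im=cv2.cvtColor(np.asarray(p["color"]),cv2.COLOR_RGB2GRAY)
    # ports
    x0,y0,x1,y1={"top":(105,170,160,260),"scene":(345,165,405,225)}[n]
    m=(im[y0:y1,x0:x1]<45).astype(np.uint8)
    k,l,st,c=cv2.connectedComponentsWithStats(m)
    for i in range(1,k):
        if st[i,4]>60:
            uv=c[i]+[x0,y0]; print(n,"port",uv.round(1),st[i],onz(p,uv,.06).round(4))
    a,b,c0,d={"top":(310,150,360,240),"scene":(150,150,195,220)}[n]
    cv2.imwrite(f"pics/crop_{n}.png",cv2.resize(cv2.cvtColor(np.asarray(p["color"])[b:d,a:c0],cv2.COLOR_RGB2BGR),None,fx=8 if n=="scene" else 6.5,fy=8 if n=="scene" else 6.5,interpolation=cv2.INTER_NEAREST))
    mm=(im[b:d,a:c0]>165).astype(np.uint8); k,l,st,c=cv2.connectedComponentsWithStats(mm)
    for i in range(1,k):
        if st[i,4]>30: print("bar",st[i],c[i]+[a,b],onz(p,c[i]+[a,b],.052).round(4))
E
```

```text
top port [131.7 193. ] [ 20  16  15  15 166] [0.5329 0.2691 0.06  ]
top port [128. 214.] [ 16  37  15  15 167] [0.4834 0.276  0.06  ]
top port [124.4 235.2] [ 13  58  14  15 166] [0.4341 0.2829 0.06  ]
bar [25 10 11 13 58] [180.46551724 164.32758621] [ 0.478  -0.2063  0.052 ]
bar [  8  38  16  18 134] [165.46268657 196.6119403 ] [ 0.5877 -0.2085  0.052 ]
```

```bash
python3 - <<'E'
import cv2,numpy as np
a=cv2.imread("pics/crop_top.png");b=cv2.imread("pics/crop_scene.png")
h=max(a.shape[0],b.shape[0]);f=lambda i:cv2.copyMakeBorder(i,0,h-i.shape[0],0,5,0)
o=np.hstack([f(a),f(b)]);print(o.shape);cv2.imwrite("pics/crops.png",o)
E
```

```text
(585, 695, 3)
```

View pics/crops.png

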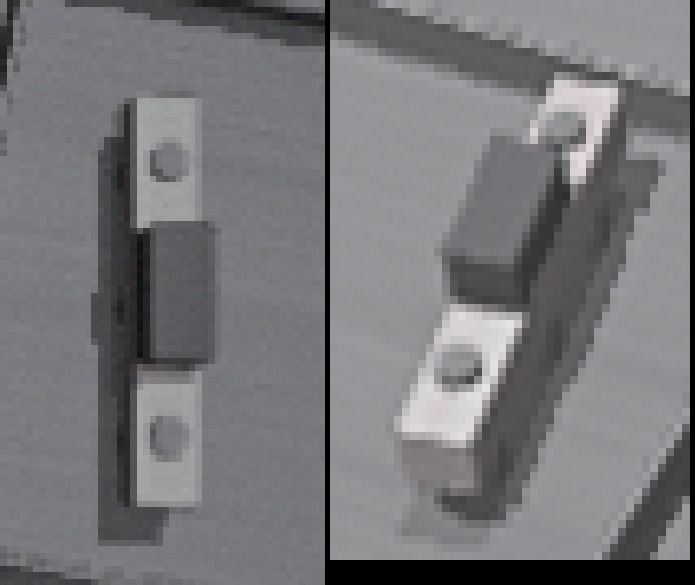

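The bar's bright top spans (136–202, 98–506) in the left crop, with its end bolts at (169,162) and (168.5,437). I'll turn these into world positions.

```bash
python3 - <<'E'
from h import *
p=viewer.read_camera("top")
c=lambda x,y:np.array([x/6.5+310-.5,y/6.5+150-.5])
for nm,x,y in [("boltT",169,162),("boltB",168.5,437),("tl",136,98),("tr",202,98),("bl",136,506),("br",202,506)]:
    print(nm,c(x,y).round(2),onz(p,c(x,y),.052).round(4))
for nm,x,y in [("gtl",150,222),("gtr",213,222),("gbl",150,361),("gbr",213,361)]:
    print(nm,onz(p,c(x,y),.076).round(4))
q=viewer.read_camera("scene"); d=lambda x,y:np.array([(x-330)/8+150-.5,y/8+150-.5])
for nm,x,y in [("boltfar",561,128),("boltnear",461,366)]: print(nm,onz(q,d(x,y),.054).round(4))
# sealer & knob
print("knob",onz(p,np.array([371,205])/1.5,.175),onz(q,np.array([369,297])/1.5,.175))
s=bot.read_state(); 
from scipy.spatial.transform import Rotation as Ro
R=Ro.from_euler('xyz',s["orientation"]).as_matrix();print(R.round(3), s["eef_pos"])
E
```

```text
boltT [335.5  174.42] [ 0.5834 -0.2101  0.052 ]
boltB [335.42 216.73] [ 0.4832 -0.2091  0.052 ]
tl [330.42 164.58] [ 0.6069 -0.1982  0.052 ]
tr [340.58 164.58] [ 0.6073 -0.2226  0.052 ]
bl [330.42 227.35] [ 0.4583 -0.1972  0.052 ]
br [340.58 227.35] [ 0.4585 -0.2212  0.052 ]
gtl [ 0.5581 -0.1976  0.076 ]
gtr [ 0.5584 -0.2201  0.076 ]
gbl [ 0.5089 -0.1972  0.076 ]
gbr [ 0.5091 -0.2196  0.076 ]
boltfar [ 0.4849 -0.2093  0.054 ]
boltnear [ 0.585  -0.2081  0.054 ]
knob [ 0.63927979 -0.00199738  0.175     ] [0.65257064 0.00123274 0.175     ]
[[ 0.     0.914  0.407]
 [-0.     0.407 -0.914]
 [-1.     0.     0.   ]] [ 0.25417257 -0.57100827  0.23134715]
```

The bar is centred at about (0.5335, -0.209) with yaw near 0. The ports run along yaw -0.139 with the middle one at (0.4834, 0.276). Both cameras agree on the bar and the sizes match the ones given. I'll move above the bar and turn -0.42 so the jaws close along y.

```bash
python3 -m creep '[[[35,45,0],-0.0525],[[35,45,0],-0.0525],[[35,45,0],-0.0525],[[35,45,0],-0.0525],[[35,45,0],-0.0525],[[35,45,0],-0.0525],[[35,45,0],-0.0525],[[35,45,0],-0.0525]]' -0.3 40
python3 -m creep '[[[0,0,-30],0],[[0,0,-30],0],[[0,0,0],0]]'
python3 - <<'E'
from h import *
from scipy.spatial.transform import Rotation as Ro
s=bot.read_state()
R=Ro.from_euler('xyz',s["orientation"]).as_matrix();print(R.round(3), s["eef_pos"],s["grip_width"],np.round(s["joints"],2))
p=viewer.read_camera("wrist");save(p,"w1.png");q=viewer.read_camera("scene")
for a in (p,q):
  for r in tip_of("manifold_mid",a)[:3]: print(r,onz(a,r["centre"],.04).round(4))
p=viewer.read_camera("top")
for x,y in((471,217),(447,352)):print("rim",onz(p,np.array([x,y])/1.5,.028).round(3))
E
```

```text
time_s: 2.25
eef_pos: [0.5351, -0.2095, 0.2316]
orientation: [0.917, 1.57, -0.657]
wrist_force: [0.3, -0.7, -0.5]
grip_width: 0.0555
time_s: 2.62
eef_pos: [0.5329, -0.2106, 0.1694]
orientation: [-1.914, 1.567, 2.798]
wrist_force: [-0.4, -0.3, 0.3]
grip_width: 0.0555
[[-0.004  1.    -0.001]
 [ 0.001 -0.001 -1.   ]
 [-1.    -0.004 -0.001]] [ 0.53289676 -0.21060383  0.16941593] 0.05548955441720153 [ 0.56  0.28 -0.32  1.67  0.09  1.21 -1.35]
{'centre': [172.6, 184.4], 'confidence': 0.97} [ 0.5371 -0.209   0.04  ]
{'centre': [181.2, 111.0], 'confidence': 0.72} [ 0.2627 -0.2745  0.04  ]
{'centre': [238.1, 301.4], 'confidence': 0.52} [0.8119 0.0196 0.04  ]
rim [ 0.66  -0.163  0.028]
rim [ 0.44  -0.124  0.028]
```

View pics/w1.png

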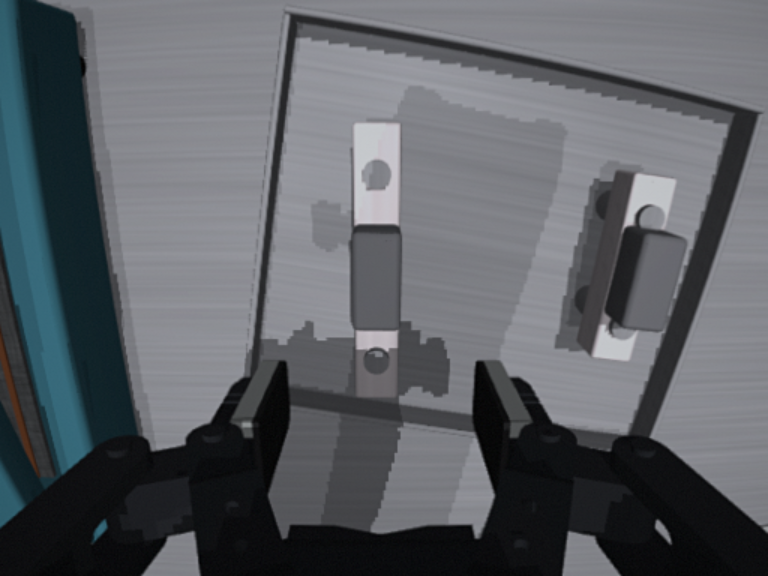

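The wrist view shows the bar (353–400) square to the open fingers and centred between the pads, at about x=377 against 380. I'll descend and check before the last step.

```bash
python3 -m creep '[[[0,1,-25],0],[[0,0,-25],0],[[0,0,-25],0],[[0,0,-20],0],[[0,0,-15],0],[[0,0,0],0]]'
python3 - <<'E'
from h import *
s=bot.read_state();print(s["eef_pos"])
p=viewer.read_camera("wrist");save(p,"w2.png",1)
E
```

```text
time_s: 3.62
eef_pos: [0.5339, -0.2099, 0.0609]
orientation: [-1.883, 1.57, 2.828]
wrist_force: [-0.9, -0.5, 1.9]
grip_width: 0.0558
[ 0.53387901 -0.20994662  0.06092572]
```

View pics/w2.png

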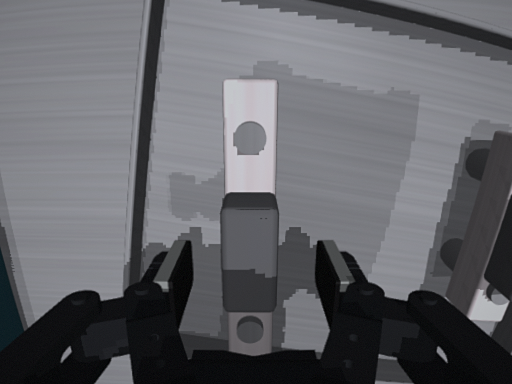

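The grip block (221–278) sits between the fingers (190 and 318), nearly centred. I'll go down 34 mm and close.

```bash
python3 -m creep '[[[0,0,-20],0],[[0,0,-10],0],[[0,0,-4],0],[[0,0,0],0],[[0,0,0],0]]'
python3 -m creep '[[[0,0,0],0],[[0,0,0],0],[[0,0,0],0],[[0,0,0],0],[[0,0,0],0],[[0,0,0],0]]' 1 70
python3 - <<'E'
from h import *
p=viewer.read_camera("wrist");save(p,"w3.png",1)
E
```

```text
time_s: 4.3
eef_pos: [0.5346, -0.2101, 0.0279]
orientation: [1.145, 1.57, -0.427]
wrist_force: [0.0, 0.1, 0.3]
grip_width: 0.0557
time_s: 5.05
eef_pos: [0.5346, -0.2099, 0.0278]
orientation: [1.305, 1.57, -0.267]
wrist_force: [-0.1, 1.1, 6.7]
grip_width: 0.0232
```

View pics/w3.png

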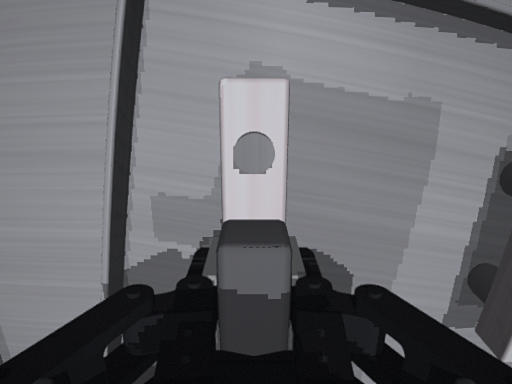

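Gripped: width is 23 mm and the bar is still square. I'll lift to tips at about 0.21 m, clear of the 175 mm knob.

```bash
python3 -m creep '[[[0,0,8],0],[[0,0,20],0],[[0,0,30],0],[[0,0,35],0],[[0,0,35],0],[[0,0,35],0],[[0,0,30],0],[[0,0,19],0]]'
python3 -m creep '[[[0,0,0],0],[[0,0,0],0]]'
python3 - <<'E'
from h import *
p=viewer.read_camera("scene");save(p,"s3.png",1.2)
s=bot.read_state();print(np.round(s["joints"],2),s["wrist_force"],s["moment"])
E
```

```text
time_s: 6.1
eef_pos: [0.5344, -0.21, 0.2419]
orientation: [1.135, 1.568, -0.437]
wrist_force: [0.7, 0.5, -3.2]
grip_width: 0.0235
time_s: 6.35
eef_pos: [0.5336, -0.2099, 0.2381]
orientation: [-1.866, 1.569, 2.845]
wrist_force: [-0.4, 0.6, -3.9]
grip_width: 0.0235
[ 0.57  0.24 -0.32  1.58  0.08  1.34 -1.33] [-0.20231921 -0.10663992 -3.38671675] [0.00681989 0.02268642 0.00778679]
```

View pics/s3.png

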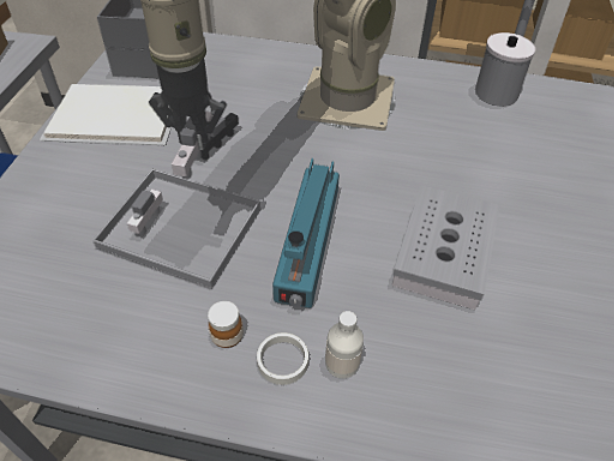

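The bar (183,158) hangs level in the gripper with the rest of the scene undisturbed. Now I'll carry it across the sealer.

```bash
python3 -m creep '[[[0,12,10],0],[[-3,24,0],-0.009],[[-3,32,0],-0.009],[[-3,32,0],-0.009],[[-3,32,0],-0.009],[[-3,32,0],-0.009],[[-4,32,0],-0.009],[[-4,32,0],-0.009]]'
python3 -m creep '[[[-3,32,0],-0.009],[[-3,32,0],-0.009],[[-3,32,0],-0.009],[[-3,32,0],-0.009],[[-3,32,0],-0.009],[[-4,32,0],-0.009],[[-4,32,0],-0.011],[[-4,22,0],-0.011]]'
python3 -m creep '[[[-1,12,0],-0.01],[[0,0,0],0],[[0,0,0],0]]'
python3 - <<'E'
from h import *
from scipy.spatial.transform import Rotation as Ro
s=bot.read_state()
R=Ro.from_euler('xyz',s["orientation"]).as_matrix();print(R.round(3), s["eef_pos"],s["grip_width"],np.round(s["joints"],2))
for n in("scene","top","wrist"):
    p=viewer.read_camera(n);save(p,n+"4.png",1.2)
    for r in tip_of("manifold_mid",p)[:2]: print(n,r,onz(p,r["centre"],s["eef_pos"][2]+.012).round(4))
E
```

```text
time_s: 7.4
eef_pos: [0.5107, 0.02, 0.2496]
orientation: [-0.847, 1.571, -2.482]
wrist_force: [0.2, 0.3, -3.2]
grip_width: 0.0238
time_s: 8.4
eef_pos: [0.483, 0.2664, 0.2496]
orientation: [-2.221, 1.57, 2.353]
wrist_force: [0.6, 0.3, -3.4]
grip_width: 0.0235
time_s: 8.78
eef_pos: [0.4836, 0.2749, 0.2493]
orientation: [0.216, 1.57, -1.506]
wrist_force: [-0.0, -0.4, -3.3]
grip_width: 0.0234
[[ 0.     0.989 -0.151]
 [-0.001 -0.151 -0.989]
 [-1.     0.     0.001]] [0.48357811 0.27493748 0.24930244] 0.023431103718949242 [-0.02  0.24 -0.67  1.59  0.15  1.37 -2.43]
scene {'centre': [178.3, 112.1], 'confidence': 0.78} [ 0.5218 -0.1742  0.2613]
scene {'centre': [392.1, 135.6], 'confidence': 0.76} [0.497  0.2732 0.2613]
top {'centre': [365.0, 309.0], 'confidence': 0.7} [ 0.3128 -0.2135  0.2613]
top {'centre': [92.8, 208.2], 'confidence': 0.69} [0.4844 0.2724 0.2613]
```

View pics/scene4.png

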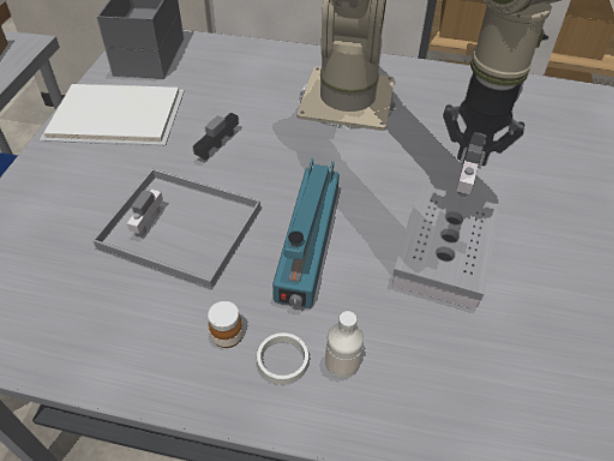

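View pics/wrist4.png

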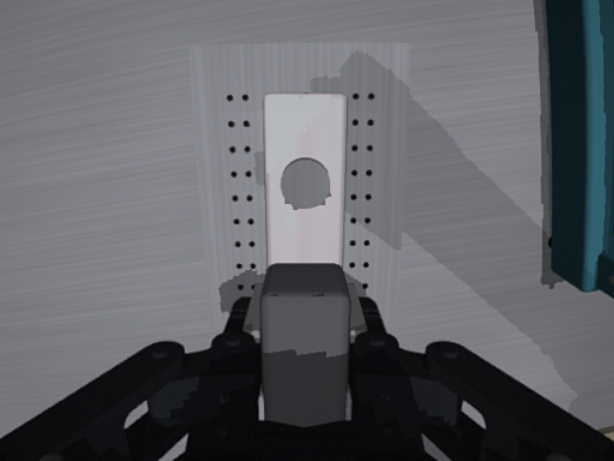

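The bar is over the station and looks parallel to the perforation rows in the wrist view. I'll descend part-way and measure.

```bash
python3 -m creep '[[[0,1,-15],0.01],[[0,0,-25],0],[[0,0,-25],0],[[0,0,-25],0],[[0,0,-20],0],[[0,0,-12],0],[[0,0,0],0],[[0,0,0],0]]'
python3 - <<'E'
from h import *
from scipy.spatial.transform import Rotation as Ro
s=bot.read_state()
R=Ro.from_euler('xyz',s["orientation"]).as_matrix();print(R.round(3), s["eef_pos"],np.round(s["joints"],2))
for n,(a,b,c,d),k in(("scene",(340,130,420,230),6),("top",(80,150,180,270),5),("wrist",(0,0,512,384),1.2)):
    p=viewer.read_camera(n);im=cv2.cvtColor(np.asarray(p["color"]),cv2.COLOR_RGB2BGR)[b:d,a:c]
    cv2.imwrite(f"pics/{n}5.png",cv2.resize(im,None,fx=k,fy=k,interpolation=cv2.INTER_NEAREST))
a=cv2.imread("pics/top5.png");b=cv2.imread("pics/scene5.png")
cv2.imwrite("pics/c5.png",np.hstack([a[:600],b[:600,:290]])) if 0 else None
E
```

```text
time_s: 10.07
eef_pos: [0.4836, 0.2774, 0.1281]
orientation: [2.196, 1.57, 0.485]
wrist_force: [0.8, 1.7, -3.0]
grip_width: 0.0236
[[ 0.001  0.99  -0.14 ]
 [ 0.001 -0.14  -0.99 ]
 [-1.     0.001 -0.001]] [0.48361971 0.27737341 0.12813536] [-0.05  0.34 -0.66  1.74  0.23  1.14 -2.48]
```

View pics/scene5.png

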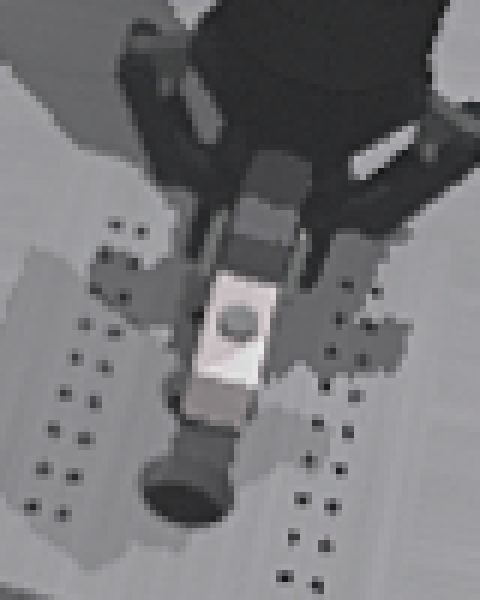

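View pics/top5.png

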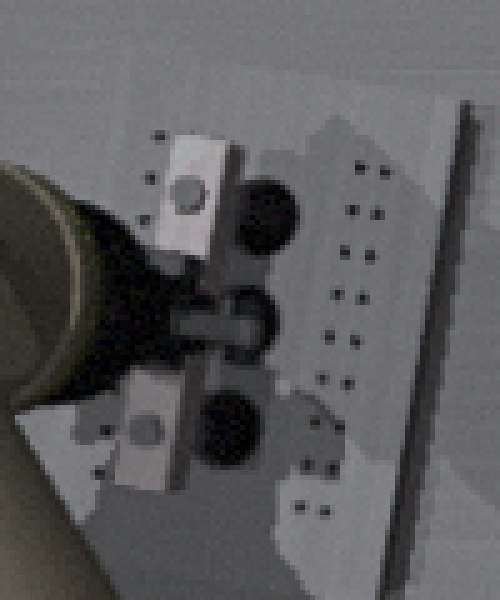

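View pics/wrist5.png

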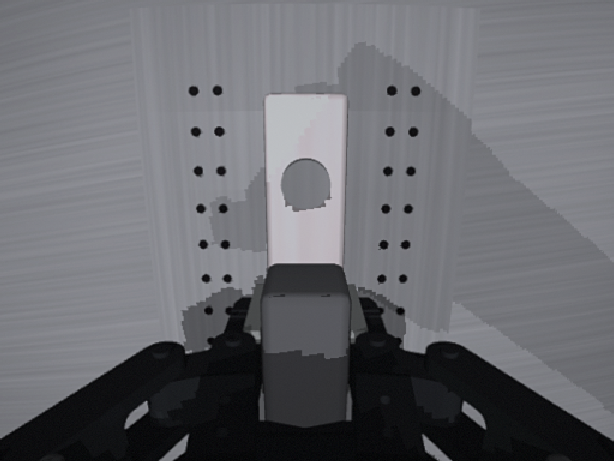

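The top crop shows the bolts at (188,196) and (148,431) beside the ports at (267,217), (245,325) and (229,428). The scene crop shows one nozzle just above its port. I'll compute the offset from these.

```bash
python3 - <<'E'
from h import *
p=viewer.read_camera("top");q=viewer.read_camera("scene");s=bot.read_state()
tip=s["eef_pos"][2]-.0238; print("tip",tip)
ct=lambda x,y:np.array([x/5+80-.5,y/5+150-.5]); cs=lambda x,y:np.array([x/6+340-.5,y/6+130-.5])
A=onz(p,ct(188,196),tip+.049);B=onz(p,ct(148,431),tip+.049);print(A,B,(A+B)/2,np.arctan2(A[1]-B[1],A[0]-B[0]),np.linalg.norm(A-B))
print("bolt scene",onz(q,cs(240,321),tip+.049))
# bar top corners in top view (visible): and scene
for nm,x,y in[("fl",177,135),("fr",231,140),("nl",113,486),("nr",168,491)]: print(nm,onz(p,ct(x,y),tip+.048).round(4))
for nm,x,y in[("nl",191,377),("nr",263,388)]: print("scene",nm,onz(q,cs(x,y),tip+.048).round(4))
# ports (from top earlier): overlays
C=np.array([.4834,.276]);yaw=-.139
im={}
for n,P in(("top",p),("scene",q)):
    g=cv2.resize(cv2.cvtColor(np.asarray(P["color"]),cv2.COLOR_RGB2BGR),None,fx=6,fy=6)
    def circ(c,z,r,col):
        pts=np.array([proj(P,[c[0]+r*np.cos(t),c[1]+r*np.sin(t),z]) for t in np.linspace(0,6.28,40)])
        cv2.polylines(g,[((pts+.5)*6).astype(np.int32)],True,col,1)
    ce=np.array(s["eef_pos"][:2])
    for k in(-.05,0,.05):
        u=np.array([np.cos(yaw),np.sin(yaw)])
        circ(C+k*u,.06,.018,(0,255,0)); circ(ce+k*u,tip,.010,(0,0,255))
    u=np.array([np.cos(yaw),np.sin(yaw)]);v=np.array([-u[1],u[0]])
    pts=np.array([proj(P,[*(ce+a*u+b*v),tip+.048]) for a,b in((-.075,-.012),(.075,-.012),(.075,.012),(-.075,.012))])
    cv2.polylines(g,[((pts+.5)*6).astype(np.int32)],True,(255,0,0),1)
    a,b,c,d=(80,150,145,250) if n=="top" else (345,140,412,230)
    im[n]=g[b*6:d*6,a*6:c*6][:600]
h=min(i.shape[0] for i in im.values()); o=np.hstack([im["top"][:h],im["scene"][:h]]);print(o.shape);cv2.imwrite("pics/ov.png",o)
E
```

```text
tip 0.10404634344674026
[0.5321467  0.26976731 0.15304634] [0.43383417 0.28285965 0.15304634] [0.48299044 0.27631348 0.15304634] -0.13239167167856325 0.0991804533004605
bolt scene [0.53149414 0.2709678  0.15304634]
fl [0.558  0.2761 0.152 ]
fr [0.5561 0.2527 0.152 ]
nl [0.4107 0.2974 0.152 ]
nr [0.4092 0.2738 0.152 ]
scene nl [0.5616 0.2546 0.152 ]
scene nr [0.5613 0.2802 0.152 ]
(540, 792, 3)
```

View pics/ov.png

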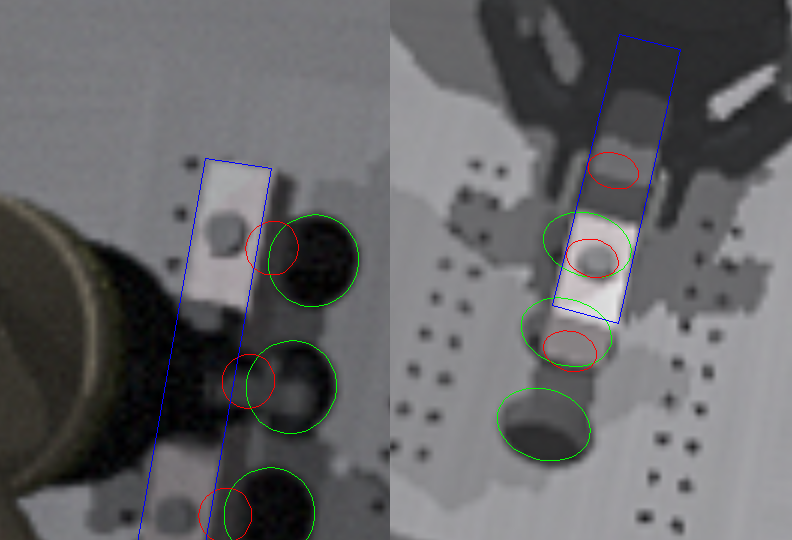

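```bash
python3 - <<'E'
from h import *
q=viewer.read_camera("scene")
g=cv2.imread("pics/scene0.png"); g=cv2.resize(g[225:345,525:600],None,fx=5,fy=5,interpolation=cv2.INTER_CUBIC)
h=g.copy()
C=np.array([.4834,.276]);u=np.array([np.cos(.139),-np.sin(.139)])
for k in(-.05,0,.05):
    c=C+k*u
    pts=np.array([proj(q,[c[0]+.018*np.cos(t),c[1]+.018*np.sin(t),.06]) for t in np.linspace(0,6.28,60)])
    cv2.polylines(h,[((((pts+.5)*1.5)-[525,225])*5).astype(np.int32)],True,(0,255,0),1)
cv2.imwrite("pics/p6.png",np.hstack([g,h]))
E
```

```text
(no output)
```

View pics/p6.png

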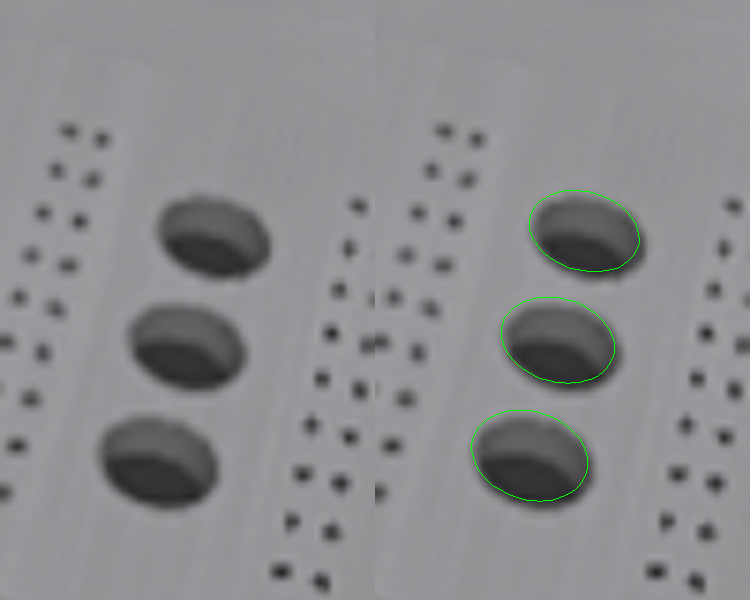

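Both cameras agree to within about 1 mm once each one's own bias is removed: scene reads +2 mm in x and +1 mm in y for both the ports and the bar. I'll correct by about (+0.8, -0.7) mm and go down 29 mm so the tips are 15 mm above the deck.

```bash
python3 -m creep '[[[0.8,-0.7,-10],0],[[0,0,-10],0],[[0,0,-6],0],[[0,0,-3],0],[[0,0,0],0],[[0,0,0],0],[[0,0,0],0],[[0,0,0],0]]'
cat > m.py <<'E'
from h import *
from scipy.spatial.transform import Rotation as Ro
s=bot.read_state()
R=Ro.from_euler('xyz',s["orientation"]).as_matrix();print(R.round(3), s["eef_pos"],np.round(s["joints"],2),np.abs(s["qd"]).max(),s["wrist_force"])
tip=s["eef_pos"][2]-.0238; print("tip",tip)
C=np.array([.4834,.276]);yaw=-.139;u=np.array([np.cos(yaw),np.sin(yaw)]);v=np.array([-u[1],u[0]])
im=[]
for n,off,(a,b,c,d) in(("top",(0,0),(85,165,145,260)),("scene",(.002,.001),(345,140,412,235))):
    P=viewer.read_camera(n); g=cv2.resize(cv2.cvtColor(np.asarray(P["color"]),cv2.COLOR_RGB2BGR),None,fx=6,fy=6,interpolation=cv2.INTER_CUBIC)
    h=g.copy()
    c0=C+off
    def circ(c,z,r,col):
        pts=np.array([proj(P,[c[0]+r*np.cos(t),c[1]+r*np.sin(t),z]) for t in np.linspace(0,6.28,40)])
        cv2.polylines(h,[((pts+.5)*6).astype(np.int32)],True,col,1)
    for k in(-.05,0,.05):
        circ(c0+k*u,.06,.018,(0,255,0)); circ(c0+k*u,.075,.010,(0,0,255))
    for z in (.123,):
        pts=np.array([proj(P,[*(c0+x*u+y*v),z]) for x,y in((-.075,-.012),(.075,-.012),(.075,.012),(-.075,.012))])
        cv2.polylines(h,[((pts+.5)*6).astype(np.int32)],True,(255,0,0),1)
    im.append(h[b*6:d*6,a*6:c*6])
cv2.imwrite("pics/f.png",np.hstack(im)); print(np.hstack(im).shape)
E
python3 m.py
```

```text
time_s: 11.38
eef_pos: [0.4841, 0.2763, 0.0985]
orientation: [1.638, 1.571, -0.073]
wrist_force: [0.2, -0.5, -2.9]
grip_width: 0.023
[[ 0.    0.99 -0.14]
 [-0.   -0.14 -0.99]
 [-1.    0.   -0.  ]] [0.48408562 0.27629847 0.09849578] [-0.06  0.37 -0.64  1.77  0.25  1.08 -2.5 ] 0.0018815416757777602 [ 0.24959524 -0.48692753 -2.86252368]
tip 0.07469578238303962
(570, 762, 3)
```

View pics/f.png

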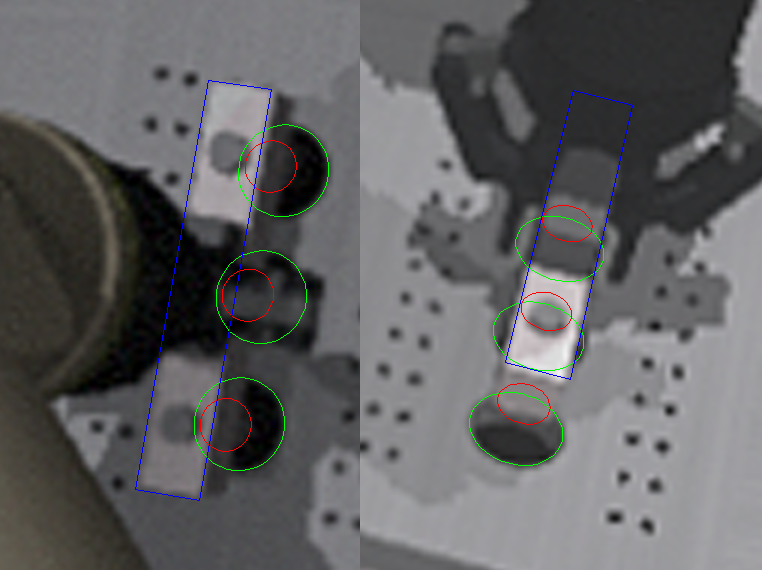

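The bar's outline matches the ideal one (blue) within about 1 mm in both views, and the nozzles line up with the ports. I'll let it settle briefly, check the scene for anything disturbed, and hand in.

```bash
python3 -m creep '[[[0,0,0],0],[[0,0,0],0],[[0,0,0],0],[[0,0,0],0]]'
python3 - <<'E'
from h import *
for n in("scene","top"):
    p=viewer.read_camera(n)
    for l in("short_bar_mid","bottle","jar","tape"):
        r=tip_of(l,p)
        if r: print(n,l,np.round(onz(p,r[0]["centre"],.04 if "bar" in l else 0),3),round(r[0]["confidence"],2))
    save(p,n+"9.png",1.2)
E
```

```text
time_s: 11.98
eef_pos: [0.484, 0.2763, 0.0983]
orientation: [0.145, 1.571, -1.566]
wrist_force: [-0.5, -0.5, -2.9]
grip_width: 0.0233
scene short_bar_mid [ 0.533 -0.345  0.04 ] 0.69
scene bottle [0.775 0.116 0.   ] 0.96
scene jar [ 0.754 -0.104  0.   ] 0.96
scene tape [0.785 0.009 0.   ] 0.88
top short_bar_mid [ 0.545 -0.347  0.04 ] 0.88
top bottle [0.766 0.107 0.   ] 0.98
top jar [ 0.754 -0.107  0.   ] 0.72
top tape [0.786 0.009 0.   ] 0.98
```

View pics/scene9.png

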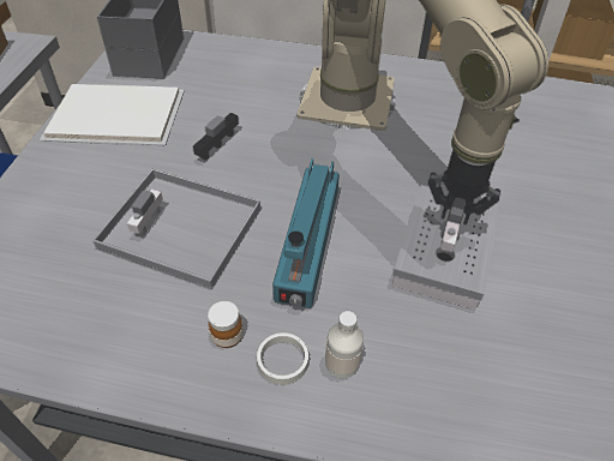

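The bar (450,235) hovers over the ports, and the short bar, bottle, jar and tape ring look unmoved.

```bash
python3 -c "
from workcell import bot
print(bot.hand_in())"
```

```text
the job is handed in; nothing more can be done
None
```

I picked the three-nozzle bar out of the tray and carried it over the sealer with its tips about 40 mm above the knob. I handed the job in at about 12 s, with the gripper still holding the bar above the blow-off ports.

- **Position:** the bar sits within about 1 mm of centre over the ports in both the top and scene views, and its angle matches the port row to about 0.01 rad. It is level.
- **Clearance:** the nozzle tips are about 14.5 mm above the deck. This comes from the arm's reading and the height at which I gripped the bar, and the camera overlays agree with it.
- **Hold:** the grip is steady at 23 mm opening with a 70 N setting, and the wrist force of about 3 N is just the bar's weight.
- **Other things:** the short bar, bottle, jar and tape ring look unmoved in the pictures. The network positions I printed at the end were not compared one by one with the start. The two cameras' readings of the short bar and the bottle differ by about 1 cm, which I put down to network error.
- **Disagreement:** the scene camera reads about 2 mm further along x and 1 mm further along y than the top camera, for both the bar and the ports. I took this as a calibration bias and aligned the bar to the ports within each camera.

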